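# Shelve two parts cartons in the bench rack by height

## Task

Put the two shorter parts cartons away in the blue bench rack, each on the tier whose headroom suits its height: the low carton on the lower tier and the middle-height one on the upper tier. Stand each upright and square to the rack, slid in under the board above it and back against the blue stop strip. Leave the tallest carton, which fits neither tier, standing where it is.

Things in the scene. Friction and masses are not known exactly. Their poses are not given: they have to be found in the camera images.
- low_carton: Closed cardboard carton 110 long (own x) x 52 wide (own y) x 60 mm high, the lowest of the three cartons with this footprint, with a strip of pale tape along its top. It stands on the bench; origin at the centre of its underside, z up. About 0.2 kg. Either end may go first.
- tall_carton: Closed cardboard carton 110 long (own x) x 52 wide (own y) x 105 mm high, of middle height among the three; otherwise like the low one. It stands on the bench; origin at the centre of its underside, z up. About 0.3 kg. Either end may go first.
- oversize_carton: Closed cardboard carton 110 long (own x) x 52 wide (own y) x 155 mm high, the tallest of the three and too high for the rack; to be left alone. Origin at the centre of its underside, z up. About 0.45 kg.
- rack: Fixed stepped bench rack, grey boards 200 mm wide between blue posts, open at the front and sides, 222 mm high. Origin: middle of the lower deck's front edge, at bench height; x points level into the rack, away from its open front, z up. Posts stand outside the boards (y = +-100 to 112 mm), from x = 100 mm back, none above the roof; the upper deck's front pair ends at that deck.
- lower_tier (a point): Point on the lower deck where the low carton's underside centre belongs; rack axes. Rack x 95, z 12 mm. The deck's front edge is 95 mm before it, the front face of the blue stop strip (22 mm high) 55 mm behind. Overhead: a 6 mm board, underside 76 mm above the deck, from 5 mm behind this point back. So 60 mm of the stowed carton stays in the open.
- upper_tier (a point): Point on the upper deck (that same 6 mm board) where the middle carton's underside centre belongs; rack axes. Rack x 195, z 94 mm. The deck's front edge is 95 mm before it, the front face of the blue stop strip (22 mm high) 55 mm behind. Overhead: a 6 mm roof, underside 122 mm above the deck, from 5 mm behind this point back. So 60 mm of the stowed carton stays in the open.
Not all that is in view belongs to the job. Leave any orange look-alike of the tall_carton alone.

How it is judged (in metres and radians):
At the end, for the whole second after the job is handed in: Low carton on the lower tier, middle-height one on the upper: at rest, upright within 5 degrees, lengthwise square to the rack within 11, gap to the stop strip under 18 mm, within 70 mm of the rack's centre line; the tallest carton within 20 mm of where it stood (x of low_carton in the frame of lower_tier between -0.018 and 0.012 m and y of low_carton in the frame of lower_tier between -0.07 and 0.07 m and z of low_carton in the frame of lower_tier between -0.006 and 0.006 m and angle between the x axis of each of low_carton, tall_carton and the x axis of rack, either way round below 0.2 rad and angle between each of low_carton, tall_carton's own z axis and vertical below 0.1 rad and linear speed of each of low_carton, tall_carton below 0.02 m/s and x of tall_carton in the frame of upper_tier between -0.018 and 0.012 m and y of tall_carton in the frame of upper_tier between -0.07 and 0.07 m and z of tall_carton in the frame of upper_tier between -0.006 and 0.006 m and distance of oversize_carton from where it was at the start of the episode below 0.02 m); the robot touches nothing.
It fails at once if the tallest carton is shifted by more than 30 mm or tipped (distance of oversize_carton from where it was at the start of the episode above 0.03 m or angle between oversize_carton's own z axis and vertical above 0.3 rad).
It also fails if it takes over 59 s, if anything falls off the work surface, if the arm or the gripper's body presses on something with over 40 N, if the wrist force passes 120 N, or if a joint passes its speed limit or range.

## Robot

A 6-joint arm with a two-finger parallel gripper is mounted at the origin on the work surface. World frame = base frame: x ahead of the robot, y to its left, z up, the work surface at z = 0. Lengths are in m, angles in degrees, forces in N, time in s.
With the tool pointing down it reaches from about 0.3 to 0.85 m from the base axis. Payload 4.2 kg.
Tool frame: the origin (TCP) lies between the finger pads; the fingertips stand 17 mm ahead of it and the grasp point (between the pads) lies 2 mm behind it (ctrl.finger_overhang is the distance from the TCP to the fingertips, in m); z points along the fingers, y is the line along which they close (so a half turn about z gives the same grasp; the last joint's range is limited). The gripper opens to 91 mm and grips with 3 to 60 N. Pads are 32 mm wide; open, the fingers measure 118 mm over their backs; the gripper's body (76 mm by 178 mm) begins 60 mm behind the grasp point.
Start: joints at [65.947, 18.312, 89.639, -0, 72.044, -1.146], TCP at [0.224, 0.53, 0.231] pointing down, gripper open.
Joint ranges: [-177.97, 177.97], [-48.28, 115.42], [12.27, 149.76], [-77.06, 257.06], [2.81, 150.46], [-146.56, 146.56]. Speed limits (degrees/s): [147.25, 147.25, 180, 180, 180, 180].

## Interface

Orientations are given as a 3x3 rotation matrix whose columns are the frame's x, y, z axes.
In Python, from rig import ctrl gives the robot as it stands.
- The arm moves only by the tool arm_command, never from a script. Its argument "deltas" is a list of rows, each a list of 7 numbers: the turn, a rotation vector about the tool's x, y, z in degrees, then the shift along the tool's x, y, z in mm, then the opening, from 0 (shut) to 1 (fully open). In form: [[wx, wy, wz, x, y, z, claw], ...]. A call has 1 to 20 rows; each row is the pose to reach, as a shift and turn from the pose commanded when the call began, along the tool's axes at that moment; what a row does not reach only later rows make up. A row lasts 1/8 s, in which the tool goes at most 62.5 mm and 10.7 degrees, less where a joint would pass 70% of its speed; a pose out of reach is approached as far as the arm can. A call with a gripper value outside its range is refused whole. The fingers move at their own pace and stop on an object; "grip_force" is the grip in N (left out, the last holds). Time passes only in rows, so rows that repeat a pose let the fingers close. It gives the time, the measured TCP pose, the force, the opening and the grip force at its end, in the units of the state.
- ctrl.read_state(): the state, without advancing time (a new reading comes with each control period).
- ctrl.camera(name): name is "scene" or "top"; returns a dict with "frame" (420x560x3 uint8, red, green, blue), "depth" (420x560 float32, m along the optical axis (not along the pixel's ray), 0 where there is no reading), "vfov" (degrees; the focal length in pixels is half the picture's height over the tangent of half this angle, whatever the lens; pixels are square), "cx", "cy" (the principal point, pixels), "k1" (the pictures are not rectified: a ray, as slopes to the right and down, at radius r is drawn at 1 + k1 r^2 times it, then the intrinsics apply), "origin" and "orientation" of the camera in the world. Camera axes: x right, y down, z forward; pixel columns grow to the right and rows downward; lengths in m; the calibration is good to about 2 mm. A picture is of the moment at which its call begins.
- ctrl.close_job(): hands the job in; it is judged then, once.
Trained networks look in a picture, given as the dict that the camera call returned (one of the last four; its "shot" number tells which), for a name from the list of things; names that differ only in an ending like _2 or _b are one class to them, and where a whole thing is asked for, a point or a joint stands for the part that bears it (a point fixed in the world has none). Each returns a list of dicts, best first, with "score" (0 to 1); they miss things now and then, are a little off and sometimes report something else, mostly with a low value. They report only what shows in the picture. A call takes as long as a camera call. They do not tell look-alikes from the thing itself.
- ctrl.look_for(picture, thing): "box" ([left, top, right, bottom] in pixels, round what is visible of it).
The state is a dict: "time_s": time; "q": joint angles; "dq": joint speeds; "effort": joint torques, N m; "eef_pos": TCP position; "eef_rot": TCP orientation; "wrist_force": force on the tool from outside, world axes, zero at the start; "ft_torque": the same for the moment, N m; "grip_width": opening from 0.0 (shut) to 1.0 (fully open); "grasp_force": force on a finger pad.
Only numpy, scipy, OpenCV 4.12 (cv2) and the standard library are available. Lean on these libraries where they do the work, as an engineer would, in place of code of your own. Each camera call takes 0.05 s, during which the arm holds its last target. There are 200 camera calls.

## Working session

There is one attempt and no reset: what is moved stays moved. The work goes in short steps, Python scripts to look and compute and a tool call to move; the robot and the scene stay as the last step left them, time stands still between calls to the robot, and variables do not carry over. Pictures are saved under pics/ and viewed, at most 10 in all, crops included, and the job is handed in when it is done.

Besides the shell and the picture viewer there is one more tool, called after ">>>" by a JSON object that holds its "method" and its "body", one argument or row to a line. arm_command: Moves the arm, as the interface text tells. Its arguments: {"type":"object","properties":{"deltas":{"type":"array"},"grip_force":{"type":"number"}},"required":["deltas"]}

```bash
mkdir -p pics; ls; cat > h.py <<'E'
import numpy as np, cv2
from rig import ctrl
def cloud(p):
    H,W=p["depth"].shape; f=H/2/np.tan(np.radians(p["vfov"])/2)
    K=np.array([[f,0,p["cx"]],[0,f,p["cy"]],[0,0,1.]])
    u,v=np.meshgrid(np.arange(W),np.arange(H))
    n=cv2.undistortPoints(np.stack([u,v],-1).reshape(-1,1,2).astype(float),K,np.array([p["k1"],0,0,0.])).reshape(H,W,2)
    c=np.dstack([n,np.ones((H,W))])*p["depth"][...,None]
    P=c@np.array(p["orientation"]).T+np.array(p["origin"])
    P[p["depth"]==0]=np.nan
    return P
def save(p,name): cv2.imwrite("pics/"+name,p["frame"][...,::-1])
E
python3 - <<'E'
from h import *
for n in("scene","top"):
    p=ctrl.camera(n); save(p,n+"0.png"); np.savez(n+"0.npz",P=cloud(p),F=p["frame"])
    print(n,p["origin"],np.round(p["orientation"],3).tolist(),p["vfov"],p["k1"])
    for t in("low_carton","tall_carton","oversize_carton","rack"):
        print(t,[(np.round(d["box"]).tolist(),round(d["score"],2)) for d in ctrl.look_for(p,t)])
print(ctrl.read_state())
E
```

```text
pics
scene [1.26923944 0.62633379 0.8828883 ] [[-0.663, 0.489, -0.566], [0.748, 0.442, -0.495], [0.009, -0.752, -0.659]] 44.51081006527621 -0.011094598942765361
low_carton [([202.0, 152.0, 242.0, 190.0], 0.69)]
tall_carton [([92.0, 176.0, 152.0, 232.0], 0.95), ([154.0, 149.0, 206.0, 207.0], 0.83), ([206.0, 181.0, 247.0, 244.0], 0.83)]
oversize_carton [([239.0, 108.0, 275.0, 179.0], 0.7)]
rack [([304.0, 190.0, 477.0, 331.0], 0.74)]
top [0.4486417  0.04210242 1.50439265] [[0.014, -0.995, 0.1], [-1.0, -0.014, -0.005], [0.006, -0.1, -0.995]] 43.437864875423855 -0.19456119671796743
low_carton [([346.0, 227.0, 393.0, 251.0], 0.92)]
tall_carton [([302.0, 164.0, 335.0, 215.0], 0.81), ([360.0, 183.0, 404.0, 211.0], 0.76), ([378.0, 122.0, 408.0, 167.0], 0.74)]
oversize_carton [([342.0, 271.0, 393.0, 299.0], 0.85)]
rack [([118.0, 183.0, 252.0, 287.0], 0.82)]
{'time_s': 0.5, 'q': array([ 6.59477087e+01,  1.83136310e+01,  8.96427283e+01,  4.67426740e-04,
        7.20427477e+01, -1.14506286e+00]), 'dq': array([ 0.06742717,  0.00487824, -0.09725893, -0.00186702, -0.04872026,
       -0.02630372]), 'effort': array([-8.79256131e-04, -4.11984086e+01, -2.32040727e+01,  7.26859504e-02,
        3.85079719e-02, -1.46511360e-05]), 'eef_pos': array([0.22379981, 0.52965254, 0.23093325]), 'eef_rot': array([[-9.21135327e-01,  3.89242481e-01, -7.34447302e-07],
       [ 3.89242481e-01,  9.21135327e-01,  1.73958946e-05],
       [ 7.44774652e-06,  1.57380950e-05, -1.00000000e+00]]), 'wrist_force': array([0.16783818, 0.88630969, 0.93363881]), 'ft_torque': array([ 0.0403764 , -0.06691205, -0.0163197 ]), 'grasp_force': 0.0, 'grip_width': 1.0013823121874497}
```

```bash
python3 - <<'E'
import cv2
for n,(a,b,c,d) in dict(scene0=(80,90,500,350),top0=(100,100,440,320)).items():
    i=cv2.imread(f"pics/{n}.png")[b:d,a:c]; s=min(800/i.shape[1],600/i.shape[0])
    cv2.imwrite(f"pics/{n}_c.png",cv2.resize(i,None,fx=s,fy=s,interpolation=cv2.INTER_CUBIC)); print(s)
E
```

```text
1.9047619047619047
2.3529411764705883
```

View pics/scene0_c.png

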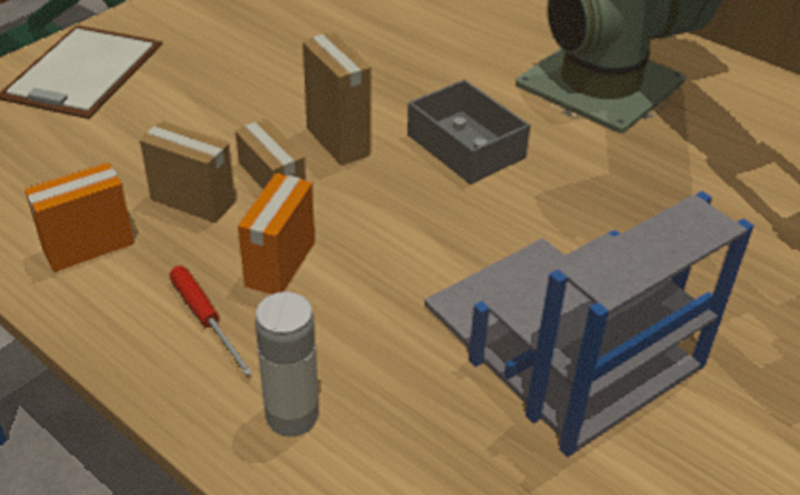

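View pics/top0_c.png

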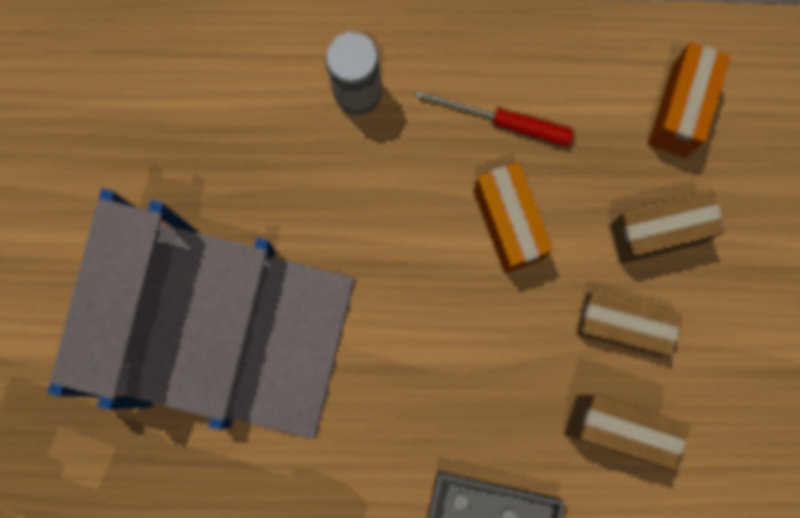

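The detections at top pixels (318,192) and (393,142) are the orange look-alikes. The brown cartons, in the top picture, are the middle one at (382,196), the low one at (368,238) and the tallest at (368,284). The rack is at (185,235), with its open front facing right, which is world −y.

```bash
python3 - <<'E'
from h import *
T=np.load("top0.npz")["P"]; S=np.load("scene0.npz")["P"]
print("bench z",np.nanmedian(T[300:330,300:330,2]),np.nanmedian(S[250:290,40:80,2]))
def top(P,box,nm,zmin):
    m=np.zeros(P.shape[:2],bool); l,t,r,b=box; m[t:b,l:r]=1
    Q=P[m]; Q=Q[np.isfinite(Q[:,2])&(Q[:,2]>zmin)]
    h=np.percentile(Q[:,2],90); Q=Q[Q[:,2]>h-.008]
    r=cv2.minAreaRect((Q[:,:2]*1000).astype(np.float32)); print(nm,"h",round(np.median(Q[:,2])*1000,1),"rect",np.round(r[0],1),np.round(r[1],1),round(r[2],1),len(Q))
for nm,bt,bs in(("low",(340,221,398,256),(200,148,246,194)),("tall",(355,178,408,216),(150,146,210,210)),("over",(338,266,398,304),(236,104,279,182)),
   ("orangeA",(298,160,340,219),(204,178,250,247)),("orangeB",(374,118,412,171),(88,172,156,236))):
    top(T,bt,nm+" T",.03); top(S,bs,nm+" S",.03)
# rack boards
sub=(slice(175,295),slice(110,260)); Q=T[sub].reshape(-1,3); Q=Q[np.isfinite(Q[:,2])]
F=np.load("top0.npz")["F"][sub].reshape(-1,3).astype(int)
F=F[np.isfinite(T[sub].reshape(-1,3)[:,2])]
grey=(abs(F[:,0]-F[:,2])<25)
for lo,hi in((.006,.02),(.085,.103),(.213,.232)):
    R=Q[(Q[:,2]>lo)&(Q[:,2]<hi)&grey]; r=cv2.minAreaRect((R[:,:2]*1000).astype(np.float32))
    print(lo,"z",np.median(R[:,2]),np.round(r[0],1),np.round(r[1],1),round(r[2],1),np.round(cv2.boxPoints(r)).tolist(),len(R))
Q=S[185:335,300:480].reshape(-1,3)
for lo,hi in((.006,.02),(.085,.103),(.213,.232)):
    R=Q[(Q[:,2]>lo)&(Q[:,2]<hi)]; r=cv2.minAreaRect((R[:,:2]*1000).astype(np.float32)); print("S",lo,"z",np.median(R[:,2]),np.round(cv2.boxPoints(r)).tolist(),round(r[2],1),len(R))
E
```

```text
bench z 0.004706599628305552 -0.5233345112944202
low T h 61.3 rect [ 534.4 -219.9] [110.5  52.7] 75.9 675
low S h 105.9 rect [ 631.6 -137.1] [ 61.5 151.8] 6.2 267
tall T h 106.0 rect [ 648.6 -259.4] [ 52.8 112.2] 14.7 738
tall S h 105.7 rect [ 656.1 -193.8] [256.8  87.1] 82.6 650
over T h 155.9 rect [ 411.2 -204.4] [112.1  52.7] 71.1 823
over S h 155.8 rect [ 409.3 -206.2] [116.6  54.6] 71.6 492
orangeA T h 106.5 rect [656.1 -77.4] [110.4  52.7] 21.5 742
orangeA S h 106.1 rect [717.6 -19.5] [291.8  85.9] 43.4 793
orangeB T h 106.4 rect [ 802.6 -289.8] [ 53.5 112.6] 72.2 685
orangeB S h 105.8 rect [ 802.7 -291.7] [ 59.1 110.7] 71.7 734
0.006 z 0.013106591707092718 [518.  251.1] [244.4 218.5] 77.0 [[384.0, 157.0], [597.0, 108.0], [652.0, 346.0], [439.0, 395.0]] 2631
0.085 z 0.09515544122923536 [531.8 304.4] [158.3 222.6] 76.4 [[405.0, 254.0], [621.0, 201.0], [659.0, 355.0], [442.0, 408.0]] 3472
0.213 z 0.22310607742327937 [543.4 360.8] [ 72.3 224.6] 77.2 [[426.0, 350.0], [645.0, 301.0], [661.0, 371.0], [442.0, 421.0]] 2244
S 0.006 z 0.012610868273616793 [[157.0, 272.0], [386.0, -39.0], [758.0, 235.0], [530.0, 545.0]] 36.3 3390
S 0.085 z 0.0947850960735096 [[402.0, 252.0], [622.0, 200.0], [661.0, 370.0], [441.0, 421.0]] 76.8 3250
S 0.213 z 0.22267822882003263 [[425.0, 349.0], [645.0, 299.0], [661.0, 370.0], [441.0, 420.0]] 77.2 2959
```

```bash
cat >> h.py <<'E'
from scipy.spatial.transform import Rotation as Ro
def Rd(a):
    c,s=np.cos(np.radians(a)),np.sin(np.radians(a)); return np.array([[-s,c,0],[c,s,0],[0,0,-1.]])
RO=np.array([490.3,131.]); RA=77.
def rack(x,y=0):
    c,s=np.cos(np.radians(RA)),np.sin(np.radians(RA)); return RO+[c*x-s*y,s*x+c*y]
def deltas(wps,p0=None,a0=None):
    """wps: (x,y,z mm, tool-y angle); start = measured pose unless given"""
    if p0 is None:
        s=ctrl.read_state(); p0=np.array(s["eef_pos"])*1000; R0=np.array(s["eef_rot"]); print("t",s["time_s"],"F",np.round(s["wrist_force"],1),"w",round(s["grip_width"],3),"gf",round(s["grasp_force"],1))
    else: R0=Rd(a0)
    print("from",np.round(p0,1),"ang",round(np.degrees(np.arctan2(R0[1,1],R0[0,1])),1))
    for w in wps:
        r=Ro.from_matrix(R0.T@Rd(w[3])).as_rotvec(degrees=True)
        print(np.round(w,1),"->",np.round(r,1),np.round(R0.T@(np.array(w[:3])-p0),1))
E
python3 - <<'E'
from h import *
d=np.radians(104.7); g=np.array([648.6,-259.4])-30*np.array([np.cos(d),np.sin(d)]); print(g)
deltas([(300,430,330,60),(*g,200,14.7)])
deltas([(*g,86,14.7)],np.array([*g,200]),14.7)
E
```

```text
[ 656.21273834 -288.41803258]
t 0.5 F [0.2 0.9 0.9] w 1.001 gf 0.0
from [223.8 529.7 230.9] ang 67.1
[300 430 330  60] -> [ 0.  -0.   7.1] [-109.   -62.1  -99.1]
[ 656.2 -288.4  200.    14.7] -> [ 0.  -0.  52.4] [-716.7 -585.2   30.9]
from [ 656.2 -288.4  200. ] ang 14.7
[ 656.2 -288.4   86.    14.7] -> [0. 0. 0.] [  0.   0. 114.]
```

```bash
python3 - <<'E'
import cv2
i=cv2.imread("pics/top0.png")[110:310,295:415]
cv2.imwrite("pics/c1.png",cv2.resize(i,None,fx=3,fy=3,interpolation=cv2.INTER_CUBIC))
E
```

```text
(no output)
```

View pics/c1.png

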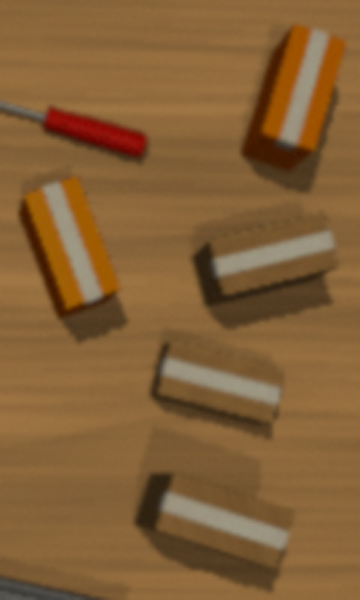

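The crop confirms the brown cartons against the two orange ones. The measured heights are 106 mm at (382,197), which is the middle carton; 61 mm at (368,238), the low one; and 156 mm at (368,284), the oversize one. Next I'll move above the middle carton.

>>> {"method": "arm_command", "body": {
  "deltas": [
    [0, 0, 3, -50, -30, -60, 1],
    [0, 0, 7, -109, -62, -99, 1],
    [0, 0, 11, -160, -110, -99, 1],
    [0, 0, 20, -240, -180, -99, 1],
    [0, 0, 28, -320, -245, -99, 1],
    [0, 0, 35, -400, -310, -99, 1],
    [0, 0, 42, -480, -380, -99, 1],
    [0, 0, 48, -560, -450, -80, 1],
    [0, 0, 52.4, -640, -520, -50, 1],
    [0, 0, 52.4, -717, -585, 0, 1],
    [0, 0, 52.4, -717, -585, 31, 1],
    [0, 0, 52.4, -717, -585, 31, 1],
    [0, 0, 52.4, -717, -585, 31, 1],
    [0, 0, 52.4, -717, -585, 31, 1]
  ]
}}

```text
time_s: 2.25
eef_pos: [0.6145, -0.2045, 0.2292]
eef_rot: [[-0.253, 0.967, 0.001], [0.967, 0.253, 0.0], [0.0, 0.001, -1.0]]
wrist_force: [-0.0, 0.2, 0.0]
grip_width: 0.998
grasp_force: 0.0
```

```bash
python3 - <<'E'
from h import *
g=(656.2,-288.4)
deltas([(*g,86,14.7)])
E
```

```text
t 2.25 F [-0.   0.2  0. ] w 0.998 gf 0.0
from [ 614.5 -204.5  229.2] ang 14.7
[ 656.2 -288.4   86.    14.7] -> [ 0. -0. -0.] [-91.7  19.  143.2]
```

>>> {"method": "arm_command", "body": {
  "deltas": [
    [0, 0, 0, 0, 0, 0, 1],
    [0, 0, 0, 0, 0, 0, 1]
  ]
}}

```text
time_s: 2.5
eef_pos: [0.6136, -0.2023, 0.2296]
eef_rot: [[-0.253, 0.967, -0.001], [0.967, 0.253, 0.001], [0.001, -0.0, -1.0]]
wrist_force: [0.2, 0.6, -0.7]
grip_width: 1.0
grasp_force: 0.0
```

```bash
python3 - <<'E'
from h import *
g=(656.2,-288.4)
deltas([(*g,200,14.7),(*g,86,14.7)])
E
```

```text
t 2.5 F [ 0.2  0.6 -0.7] w 1.0 gf 0.0
from [ 613.6 -202.3  229.6] ang 14.7
[ 656.2 -288.4  200.    14.7] -> [-0.  -0.1 -0. ] [-94.1  19.5  29.4]
[ 656.2 -288.4   86.    14.7] -> [-0.  -0.1 -0. ] [-94.3  19.5 143.4]
```

>>> {"method": "arm_command", "body": {
  "deltas": [
    [0, 0, 0, -40, 8, 12, 1],
    [0, 0, 0, -94, 19.5, 29, 1],
    [0, 0, 0, -94, 19.5, 29, 1],
    [0, 0, 0, -94, 19.5, 60, 1],
    [0, 0, 0, -94, 19.5, 95, 1],
    [0, 0, 0, -94, 19.5, 125, 1],
    [0, 0, 0, -94, 19.5, 143, 1],
    [0, 0, 0, -94, 19.5, 143, 1]
  ],
  "grip_force": 25
}}

```text
time_s: 3.5
eef_pos: [0.656, -0.2871, 0.0864]
eef_rot: [[-0.255, 0.967, -0.001], [0.967, 0.255, 0.001], [0.001, -0.001, -1.0]]
wrist_force: [0.6, -0.8, 0.5]
grip_width: 1.0
grasp_force: 0.0
```

>>> {"method": "arm_command", "body": {
  "deltas": [
    [0, 0, 0, 0, 0, 0, 0.3],
    [0, 0, 0, 0, 0, 0, 0.3],
    [0, 0, 0, 0, 0, 0, 0.3],
    [0, 0, 0, 0, 0, 0, 0.3],
    [0, 0, 0, 0, 0, 0, 0.3]
  ],
  "grip_force": 25
}}

```text
time_s: 4.12
eef_pos: [0.6564, -0.2887, 0.0869]
eef_rot: [[-0.254, 0.967, -0.0], [0.967, 0.254, -0.0], [-0.0, -0.0, -1.0]]
wrist_force: [-0.4, 0.5, 1.7]
grip_width: 0.573
grasp_force: 25.0
```

```bash
python3 - <<'E'
from h import *
deltas([(656,-288,90,14.7)])
E
```

```text
t 4.125 F [-0.4  0.5  1.7] w 0.573 gf 25.0
from [ 656.4 -288.7   86.9] ang 14.7
[ 656.  -288.    90.    14.7] -> [-0.  0. -0.] [ 0.8 -0.2 -3.1]
```

```bash
python3 - <<'E'
from h import *
A=np.array([656.4,-288.7]); B=rack(20)
deltas([(*A,250,14.7)]+[(*(A+(B-A)*k),250,14.7-27.7*k) for k in(.25,.5,.75,1)]+[(*B,186,-13)])
print(rack(20),rack(162))
E
```

```text
t 4.125 F [-0.4  0.5  1.7] w 0.573 gf 25.0
from [ 656.4 -288.7   86.9] ang 14.7
[ 656.4 -288.7  250.    14.7] -> [-0.  0. -0.] [   0.    -0.  -163.1]
[ 616.  -178.9  250.     7.8] -> [-0.   0.   6.9] [ 116.5  -11.3 -163.1]
[575.6 -69.1 250.    0.8] -> [-0.   0.  13.8] [ 232.9  -22.5 -163.1]
[535.2  40.7 250.   -6.1] -> [-0.   0.  20.8] [ 349.4  -33.7 -163.1]
[494.8 150.5 250.  -13. ] -> [-0.   0.  27.7] [ 465.8  -45.  -163.1]
[494.8 150.5 186.  -13. ] -> [-0.   0.  27.7] [465.9 -45.  -99.1]
[494.79902109 150.4874013 ] [526.7420708 288.8479505]
```

>>> {"method": "arm_command", "body": {
  "deltas": [
    [0, 0, 0, 0, 0, -15, 0.3],
    [0, 0, 0, 0, 0, -45, 0.3],
    [0, 0, 0, 0, 0, -85, 0.3],
    [0, 0, 0, 0, 0, -125, 0.3],
    [0, 0, 0, 10, -1, -155, 0.3],
    [0, 0, 2, 35, -3, -163, 0.3],
    [0, 0, 4, 70, -7, -163, 0.3],
    [0, 0, 6, 110, -11, -163, 0.3],
    [0, 0, 9, 150, -15, -163, 0.3],
    [0, 0, 11, 190, -19, -163, 0.3],
    [0, 0, 14, 230, -23, -163, 0.3],
    [0, 0, 16, 270, -27, -163, 0.3],
    [0, 0, 18.5, 310, -30, -163, 0.3],
    [0, 0, 21, 350, -34, -163, 0.3],
    [0, 0, 23, 390, -38, -163, 0.3],
    [0, 0, 25.5, 425, -42, -163, 0.3],
    [0, 0, 27, 450, -44, -163, 0.3],
    [0, 0, 27.7, 466, -45, -163, 0.3],
    [0, 0, 27.7, 466, -45, -163, 0.3],
    [0, 0, 27.7, 466, -45, -163, 0.3]
  ]
}}

```text
time_s: 6.62
eef_pos: [0.4949, 0.1502, 0.25]
eef_rot: [[0.225, 0.974, 0.0], [0.974, -0.225, -0.0], [-0.0, 0.001, -1.0]]
wrist_force: [0.3, -0.1, -3.1]
grip_width: 0.57
grasp_force: 25.0
```

```bash
python3 - <<'E'
from h import *
deltas([(*rack(20),186,-13),(*rack(162),186,-13)])
p=ctrl.camera("top"); P=cloud(p); save(p,"top1.png")
i=p["frame"][100:320,100:400,::-1]; cv2.imwrite("pics/top1_c.png",cv2.resize(i,None,fx=2.5,fy=2.5))
p=ctrl.camera("scene"); i=p["frame"][60:360,180:500,::-1]; cv2.imwrite("pics/sc1_c.png",cv2.resize(i,None,fx=2,fy=2)); 
E
```

```text
t 6.625 F [ 0.3 -0.1 -3.1] w 0.57 gf 25.0
from [494.9 150.2 250. ] ang -13.0
[494.8 150.5 186.  -13. ] -> [0. 0. 0.] [ 0.2 -0.2 64. ]
[526.7 288.8 186.  -13. ] -> [0. 0. 0.] [142.2  -0.2  64. ]
```

View pics/sc1_c.png

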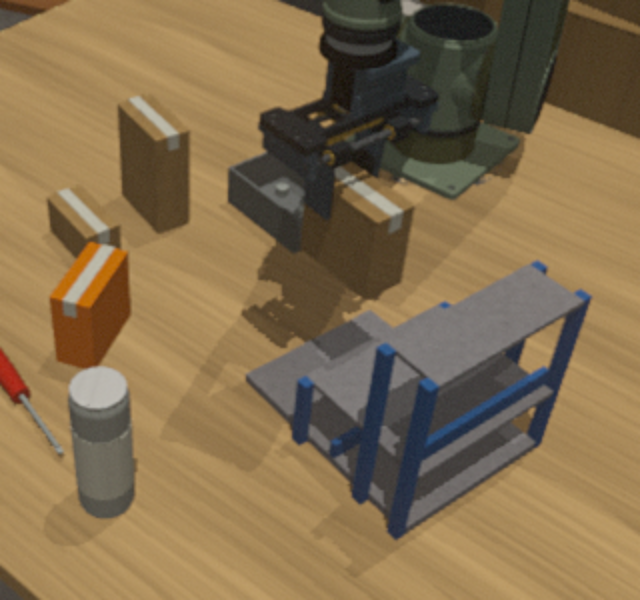

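The carton is held upright in front of the rack, with its top at crop pixel (375,195). Before going in, I'll check its tilt and its offset in the grip.

```bash
python3 - <<'E'
from h import *
p=ctrl.camera("scene"); P=cloud(p)
R=P.reshape(-1,3)*1000; R=R[np.isfinite(R[:,2])]
u=np.array([np.cos(np.radians(RA)),np.sin(np.radians(RA))]); n=np.array([-u[1],u[0]])
X=(R[:,:2]-RO)@u; Y=(R[:,:2]-RO)@n; Z=R[:,2]
m=(X>45)&(X<130)&(abs(Y)<50)&(Z>255)&(Z<285)
c=np.polyfit(X[m],Z[m],1); print("top z",np.median(Z[m]),"slope deg",np.degrees(np.arctan(c[0])),m.sum(),"Xmax",np.percentile(X[m],99),"Y",np.percentile(Y[m],[2,98]))
m=(X>85)&(X<130)&(abs(Y)<50)&(Z>180)&(Z<255); c=np.polyfit(Z[m],X[m],1); d=np.polyfit(Y[m],X[m],1)
print("front face X",np.median(X[m]),"tilt",np.degrees(np.arctan(c[0])),"yaw",np.degrees(np.arctan(d[0])),m.sum(),"Zmin",np.percentile(Z[m],1))
E
```

```text
top z 268.33572809326944 slope deg -3.8657379006850756 623 Xmax 103.56975979001074 Y [-26.31423676  25.86818799]
front face X 101.46599083069492 tilt -0.08397542047740346 yaw 7.994404132460878 640 Zmin 180.78168858635104
```

>>> {"method": "arm_command", "body": {
  "deltas": [
    [0, 0, 0, 0, 0, 25, 0.3],
    [0, 0, 0, 0, 0, 50, 0.3],
    [0, 0, 0, 0, 0, 62, 0.3],
    [0, 0, 0, 5, 0, 62, 0.3],
    [0, 0, 0, 25, 0, 62, 0.3],
    [0, 0, 0, 50, 0, 62, 0.3],
    [0, 0, 0, 75, 0, 62, 0.3],
    [0, 0, 0, 100, 0, 62, 0.3],
    [0, 0, 0, 120, 0, 62, 0.3],
    [0, 0, 0, 132, 0, 62, 0.3],
    [0, 0, 0, 140, 0, 62, 0.3],
    [0, 0, 0, 142, 0, 62, 0.3],
    [0, 0, 0, 142, 0, 62, 0.3]
  ]
}}

```text
time_s: 8.4
eef_pos: [0.5267, 0.2887, 0.1877]
eef_rot: [[0.225, 0.974, -0.0], [0.974, -0.225, -0.0], [-0.0, -0.0, -1.0]]
wrist_force: [-0.9, -0.6, -2.6]
grip_width: 0.573
grasp_force: 25.0
```

```bash
cat > chk.py <<'E'
from h import *
import sys
zt,h,xc=map(float,sys.argv[1:4])   # deck z, carton height, target centre x
u=np.array([np.cos(np.radians(RA)),np.sin(np.radians(RA))]); n=np.array([-u[1],u[0]])
for cam in("top","scene"):
    R=cloud(ctrl.camera(cam)).reshape(-1,3)*1000; R=R[np.isfinite(R[:,2])]
    X=(R[:,:2]-RO)@u; Y=(R[:,:2]-RO)@n; Z=R[:,2]
    m=(X>xc-75)&(X<xc+3)&(abs(Y)<60)&(abs(Z-zt-h)<9)
    if m.sum()<30: print(cam,"few",m.sum()); continue
    c=np.polyfit(X[m],Z[m],1); r=cv2.minAreaRect(np.c_[X,Y][m].astype(np.float32))
    print(cam,"top z",np.median(Z[m]).round(1),"slope",np.degrees(np.arctan(c[0])).round(1),"X",np.percentile(X[m],[1,99]).round(1),"Y",np.percentile(Y[m],[2,98]).round(1),"rect",np.round(r[0],1),np.round(r[1],1),round(r[2],1),m.sum())
E
python3 chk.py 101 105 192; python3 - <<'E'
from h import *
deltas([(*rack(162),182,-13)])
E
```

```text
top few 22
scene top z 206.9 slope 3.5 X [153.2 188.5] Y [-36.7  34.8] rect [1.735e+02 1.000e-01] [80.8 38.5] 80.7 309
t 8.5 F [ 0.5  0.2 -2.7] w 0.57 gf 25.0
from [526.7 288.5 187.8] ang -13.0
[526.7 288.8 182.  -13. ] -> [-0.  0. -0.] [ 0.3 -0.   5.8]
```

>>> {"method": "arm_command", "body": {
  "deltas": [
    [0, 0, 0, 0, 0, 4, 0.3],
    [0, 0, 0, 0, 0, 6, 0.3],
    [0, 0, 0, 0, 0, 7, 0.3],
    [0, 0, 0, 0, 0, 7, 0.3]
  ]
}}

```text
time_s: 9.0
eef_pos: [0.5268, 0.2891, 0.181]
eef_rot: [[0.225, 0.974, 0.0], [0.974, -0.225, 0.0], [0.0, 0.0, -1.0]]
wrist_force: [-0.2, -1.4, -0.1]
grip_width: 0.567
grasp_force: 25.0
```

>>> {"method": "arm_command", "body": {
  "deltas": [
    [0, 0, 0, 0, 0, 0, 0.7],
    [0, 0, 0, 0, 0, 0, 0.85],
    [0, 0, 0, 0, 0, 0, 0.85],
    [0, 0, 0, 0, 0, -15, 0.85],
    [0, 0, 0, 0, 0, -45, 0.85],
    [0, 0, 0, -50, 0, -100, 0.9],
    [0, 0, 0, -100, 0, -110, 1],
    [0, 0, 0, -160, 0, -110, 1],
    [0, 0, 0, -210, 0, -110, 1],
    [0, 0, 0, -250, 0, -110, 1],
    [0, 0, 0, -250, 0, -110, 1]
  ]
}}

```text
time_s: 10.38
eef_pos: [0.4701, 0.0436, 0.2922]
eef_rot: [[0.229, 0.973, 0.002], [0.973, -0.229, -0.0], [0.0, 0.002, -1.0]]
wrist_force: [0.3, -0.4, -0.0]
grip_width: 1.003
grasp_force: 0.0
```

```bash
python3 chk.py 94 105 192; python3 - <<'E'
from h import *
p=ctrl.camera("scene"); i=p["frame"][150:350,280:500,::-1]; cv2.imwrite("pics/sc2.png",cv2.resize(i,None,fx=2.5,fy=2.5,interpolation=cv2.INTER_CUBIC))
P=cloud(p); R=P.reshape(-1,3)*1000
u=np.array([np.cos(np.radians(RA)),np.sin(np.radians(RA))]); n=np.array([-u[1],u[0]])
X=(R[:,:2]-RO)@u; Y=(R[:,:2]-RO)@n; Z=R[:,2]
m=(X>230)&(X<262)&(abs(Y)<45)&(Z>125)&(Z<195); print("back face/stop",m.sum(),np.percentile(X[m],[5,50,95]) if m.sum() else "")
for k in("low_carton",): print([d["box"] for d in ctrl.look_for(p,k)])
# low carton recheck from top cam
T=cloud(ctrl.camera("top"))[221:256,340:398].reshape(-1,3)*1000; Q=T[(T[:,2]>50)&(T[:,2]<72)]
print(cv2.minAreaRect(Q[:,:2].astype(np.float32)),len(Q)); deltas([])
E
```

```text
top top z 200.3 slope 0.2 X [134.7 194.2] Y [-23.9  26.6] rect [164.6   1.2] [60.6 52.2] 0.1 505
scene top z 199.8 slope 0.8 X [135.4 183.4] Y [-25.4  26.4] rect [158.8   1. ] [49.9 54.6] 0.6 467
back face/stop 323 [233.18717922 243.71479007 245.6585866 ]
[[203.5, 152.2, 241.2, 186.6]]
((534.1430053710938, -220.0023193359375), (111.16131591796875, 53.65137481689453), 76.20907592773438) 758
t 10.625 F [ 0.5  0.2 -0.2] w 1.0 gf 0.0
from [470.9  46.5 291. ] ang -12.9
```

View pics/sc2.png

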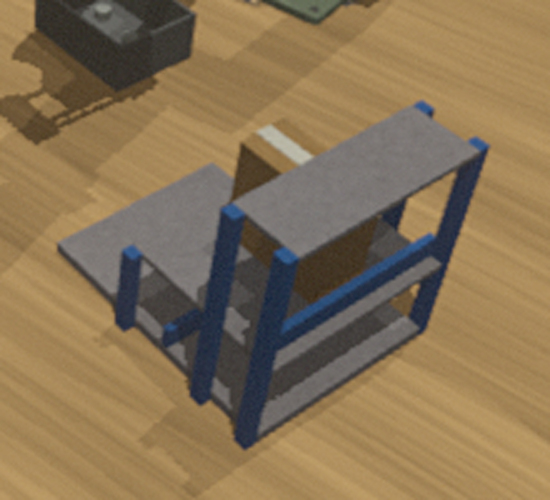

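Middle carton: upright, square, gap to the stop strip about 5 mm (rack x about −5 mm relative to the target). The picture shows it at (300,200) under the roof. Next is the low carton. I'll offset the gripper 10 mm away from the tallest carton so its body has clearance.

```bash
python3 - <<'E'
from h import *
deltas([(536,-254,230,-14),(536,-254,46,-14)])
E
```

```text
t 10.625 F [ 0.5  0.2 -0.2] w 1.0 gf 0.0
from [470.9  46.5 291. ] ang -12.9
[ 536 -254  230  -14] -> [ 0.  -0.   1.1] [-278.3  130.7   60.9]
[ 536 -254   46  -14] -> [ 0.  -0.   1.1] [-278.4  130.6  244.9]
```

>>> {"method": "arm_command", "body": {
  "deltas": [
    [0, 0, 0.5, -40, 20, 5, 1],
    [0, 0, 1, -85, 40, 15, 1],
    [0, 0, 1.1, -130, 60, 30, 1],
    [0, 0, 1.1, -175, 80, 45, 1],
    [0, 0, 1.1, -220, 105, 60, 1],
    [0, 0, 1.1, -260, 122, 61, 1],
    [0, 0, 1.1, -278, 131, 61, 1],
    [0, 0, 1.1, -278, 131, 61, 1],
    [0, 0, 1.1, -278, 131, 61, 1]
  ]
}}

```text
time_s: 11.75
eef_pos: [0.5356, -0.2532, 0.2299]
eef_rot: [[0.242, 0.97, -0.0], [0.97, -0.242, 0.001], [0.001, -0.0, -1.0]]
wrist_force: [-0.8, 0.6, -0.6]
grip_width: 1.002
grasp_force: 0.0
```

```bash
python3 - <<'E'
from h import *
deltas([(536,-254,46,-14)])
E
```

```text
t 11.75 F [-0.8  0.6 -0.6] w 1.002 gf 0.0
from [ 535.6 -253.2  229.9] ang -14.0
[ 536 -254   46  -14] -> [-0.  -0.1 -0. ] [ -0.8   0.6 183.9]
```

>>> {"method": "arm_command", "body": {
  "deltas": [
    [0, 0, 0, 0, 0, 30, 1],
    [0, 0, 0, 0, 0, 65, 1],
    [0, 0, 0, 0, 0, 100, 1],
    [0, 0, 0, 0, 0, 130, 1],
    [0, 0, 0, 0, 0, 155, 1],
    [0, 0, 0, 0, 0, 175, 1],
    [0, 0, 0, 0, 0, 184, 1],
    [0, 0, 0, 0, 0, 184, 1]
  ]
}}

```text
time_s: 12.75
eef_pos: [0.5356, -0.2539, 0.0458]
eef_rot: [[0.243, 0.97, -0.0], [0.97, -0.243, 0.0], [0.0, -0.0, -1.0]]
wrist_force: [-0.6, -0.5, -0.1]
grip_width: 1.002
grasp_force: 0.0
```

>>> {"method": "arm_command", "body": {
  "deltas": [
    [0, 0, 0, 0, 0, 0, 0.8],
    [0, 0, 0, 0, 0, 0, 0.6],
    [0, 0, 0, 0, 0, 0, 0.3],
    [0, 0, 0, 0, 0, 0, 0.3],
    [0, 0, 0, 0, 0, 0, 0.3],
    [0, 0, 0, 0, 0, 0, 0.3],
    [0, 0, 0, 0, 0, -15, 0.3],
    [0, 0, 0, 0, 0, -45, 0.3],
    [0, 0, 0, 0, 0, -85, 0.3],
    [0, 0, 0, 0, 0, -130, 0.3],
    [0, 0, 0, 0, 0, -165, 0.3],
    [0, 0, 0, 0, 0, -165, 0.3],
    [0, 0, 0, 0, 0, -165, 0.3]
  ],
  "grip_force": 25
}}

```text
time_s: 14.38
eef_pos: [0.535, -0.2545, 0.2097]
eef_rot: [[0.244, 0.97, -0.001], [0.97, -0.244, 0.001], [0.0, -0.001, -1.0]]
wrist_force: [-0.4, 0.4, -1.5]
grip_width: 0.578
grasp_force: 24.5
```

```bash
python3 - <<'E'
from h import *
deltas([(*rack(-90),211,-13),(*rack(-90),64,-13),(*rack(61),64,-13)])
p=ctrl.camera("scene"); i=p["frame"][60:360,140:460,::-1]; cv2.imwrite("pics/sc3.png",cv2.resize(i,None,fx=2,fy=2))
R=cloud(p).reshape(-1,3)*1000; m=(abs(R[:,2]-155.5)<6)&(R[:,0]<480)&(R[:,0]>340)&(R[:,1]<-120)&(R[:,1]>-290)
print(cv2.minAreaRect(R[m][:,:2].astype(np.float32)),m.sum())
E
```

```text
t 14.375 F [-0.4  0.4 -1.5] w 0.578 gf 24.5
from [ 535.  -254.5  209.7] ang -14.1
[470.1  43.3 211.  -13. ] -> [-0.1 -0.  -1.1] [ 273.  -135.6   -1. ]
[470.1  43.3  64.  -13. ] -> [-0.1 -0.  -1.1] [ 272.9 -135.3  146. ]
[504.  190.4  64.  -13. ] -> [-0.1 -0.  -1.1] [ 423.9 -138.2  146.1]
((408.9747619628906, -206.12205505371094), (116.65811920166016, 55.504180908203125), 72.11097717285156) 484
```

View pics/sc3.png

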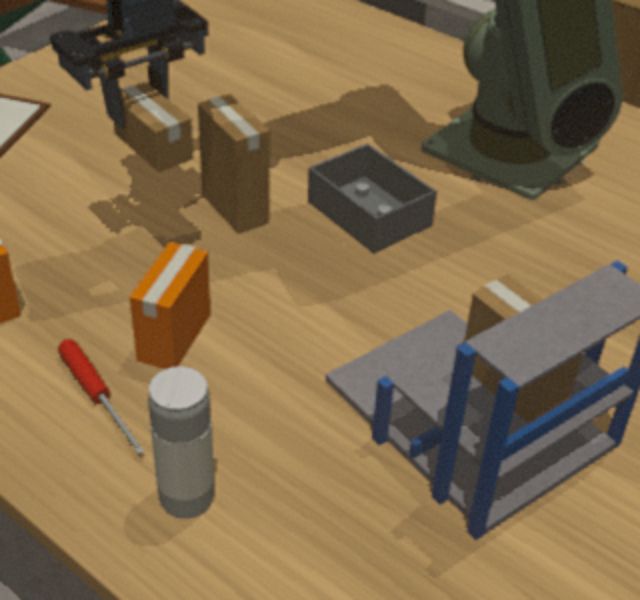

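The low carton is held level at crop pixel (155,125), and the tallest carton at (233,160) hasn't moved. I'll carry it to the front of the rack next.

>>> {"method": "arm_command", "body": {
  "deltas": [
    [0, 0, 0, 12, 0, -6, 0.3],
    [0, 0, 0, 35, 0, -10, 0.3],
    [0, 0, -0.5, 65, -5, -10, 0.3],
    [0, 0, -1, 100, -20, -10, 0.3],
    [0, 0, -1, 135, -45, -10, 0.3],
    [0, 0, -1, 170, -70, -8, 0.3],
    [0, 0, -1, 205, -95, 0, 0.3],
    [0, 0, -1, 235, -115, 10, 0.3],
    [0, 0, -1, 255, -130, 25, 0.3],
    [0, 0, -1, 266, -135, 50, 0.3],
    [0, 0, -1, 266, -136, 80, 0.3],
    [0, 0, -1, 266, -136, 110, 0.3],
    [0, 0, -1, 266, -136, 135, 0.3],
    [0, 0, -1, 266, -136, 146, 0.3],
    [0, 0, -1, 266, -136, 146, 0.3],
    [0, 0, -1, 266, -136, 146, 0.3]
  ]
}}

```text
time_s: 16.42
eef_pos: [0.4692, 0.0365, 0.0655]
eef_rot: [[0.227, 0.974, 0.002], [0.974, -0.227, 0.0], [0.001, 0.002, -1.0]]
wrist_force: [0.9, 0.6, -1.6]
grip_width: 0.578
grasp_force: 24.5
```

```bash
python3 - <<'E'
from h import *
deltas([(*rack(61),64,-13)])
R=cloud(ctrl.camera("scene")).reshape(-1,3)*1000; R=R[np.isfinite(R[:,2])]
u=np.array([np.cos(np.radians(RA)),np.sin(np.radians(RA))]); n=np.array([-u[1],u[0]])
X=(R[:,:2]-RO)@u; Y=(R[:,:2]-RO)@n; Z=R[:,2]
m=(X>-75)&(X<20)&(abs(Y)<40)&(abs(Z-78)<8)
print(np.median(Z[m]),"X",np.percentile(X[m],[1,99]),"Y",np.percentile(Y[m],[2,98]),np.degrees(np.arctan(np.polyfit(X[m],Z[m],1)[0])),m.sum())
E
```

```text
t 16.425 F [ 0.9  0.6 -1.6] w 0.578 gf 24.5
from [469.2  36.5  65.5] ang -13.1
[504.  190.4  64.  -13. ] -> [ 0.1 -0.  -0.1] [157.8  -1.    1.6]
79.96588240134817 X [-74.01086321  -6.44374578] Y [-24.83658347  27.48980496] -1.9206798476249676 491
```

>>> {"method": "arm_command", "body": {
  "deltas": [
    [0, 0, 0, 10, 0, 1, 0.3],
    [0, 0, 0, 30, 0, 1, 0.3],
    [0, 0, 0, 55, 0, 1, 0.3],
    [0, 0, 0, 80, 0, 1, 0.3],
    [0, 0, 0, 105, 0, 1, 0.3],
    [0, 0, 0, 128, 0, 1, 0.3],
    [0, 0, 0, 143, 0, 1, 0.3],
    [0, 0, 0, 150, 0, 1, 0.3],
    [0, 0, 0, 153, 0, 1, 0.3],
    [0, 0, 0, 153, 0, 1, 0.3],
    [0, 0, 0, 153, 0, 1, 0.3]
  ]
}}

```text
time_s: 17.85
eef_pos: [0.503, 0.1848, 0.0637]
eef_rot: [[0.227, 0.974, -0.0], [0.974, -0.227, -0.0], [-0.0, -0.0, -1.0]]
wrist_force: [0.6, -0.2, -2.6]
grip_width: 0.576
grasp_force: 24.5
```

>>> {"method": "arm_command", "body": {
  "deltas": [
    [0, 0, 0, 0, 0, 3, 0.3],
    [0, 0, 0, 0, 0, 5, 0.3],
    [0, 0, 0, 0, 0, 6.5, 0.3],
    [0, 0, 0, 0, 0, 6.5, 0.3]
  ]
}}

```text
time_s: 18.35
eef_pos: [0.5031, 0.1851, 0.0578]
eef_rot: [[0.227, 0.974, -0.0], [0.974, -0.227, -0.0], [-0.0, -0.0, -1.0]]
wrist_force: [-1.5, -1.0, 4.4]
grip_width: 0.577
grasp_force: 24.5
```

>>> {"method": "arm_command", "body": {
  "deltas": [
    [0, 0, 0, 0, 0, 0, 0.7],
    [0, 0, 0, 0, 0, 0, 0.85],
    [0, 0, 0, 0, 0, 0, 0.85],
    [0, 0, 0, 0, 0, -15, 0.85],
    [0, 0, 0, 0, 0, -45, 0.85],
    [0, 0, 0, -20, 0, -90, 0.9],
    [0, 0, 0, -60, 0, -140, 1],
    [0, 0, 0, -110, 0, -190, 1],
    [0, 0, 0, -160, 0, -230, 1],
    [0, 0, 0, -200, 0, -240, 1],
    [0, 0, 0, -200, 0, -240, 1],
    [0, 0, 0, -200, 0, -240, 1]
  ]
}}

```text
time_s: 19.85
eef_pos: [0.4576, -0.0092, 0.2975]
eef_rot: [[0.227, 0.974, 0.0], [0.974, -0.227, 0.001], [0.001, 0.0, -1.0]]
wrist_force: [0.5, -0.2, 0.2]
grip_width: 0.998
grasp_force: 0.0
```

```bash
python3 chk.py 12 60 95; python3 chk.py 94 105 192; python3 - <<'E'
from h import *
deltas([])
p=ctrl.camera("scene"); i=p["frame"][60:360,180:500,::-1]; cv2.imwrite("pics/sc4.png",cv2.resize(i,None,fx=2,fy=2))
R=cloud(p).reshape(-1,3)*1000; m=(abs(R[:,2]-155.5)<6)&(R[:,0]<480)&(R[:,0]>340)&(R[:,1]<-120)&(R[:,1]>-290)
print(cv2.minAreaRect(R[m][:,:2].astype(np.float32)),m.sum())
E
```

```text
top top z 72.6 slope 0.9 X [35.7 97.4] Y [-23.8  25.8] rect [66.7  1. ] [63.4 51.7] 2.7 436
scene top z 72.7 slope 1.0 X [35.1 84.2] Y [-26.1  26.1] rect [59.1  0.4] [53.5 54.7] 0.8 372
top top z 199.9 slope 0.3 X [134.8 193.7] Y [-24.   26.6] rect [164.2   1.2] [61.1 52.3] 0.2 505
scene top z 199.7 slope 0.6 X [135.4 183.7] Y [-25.1  26.3] rect [159.    0.9] [54.4 51.1] 89.8 464
t 20.05 F [ 0.7 -0.1  0.1] w 1.002 gf 0.0
from [457.8  -8.5 296.6] ang -13.0
((408.4401550292969, -206.4104766845703), (117.3685531616211, 55.02457046508789), 71.9275894165039) 479
```

View pics/sc4.png

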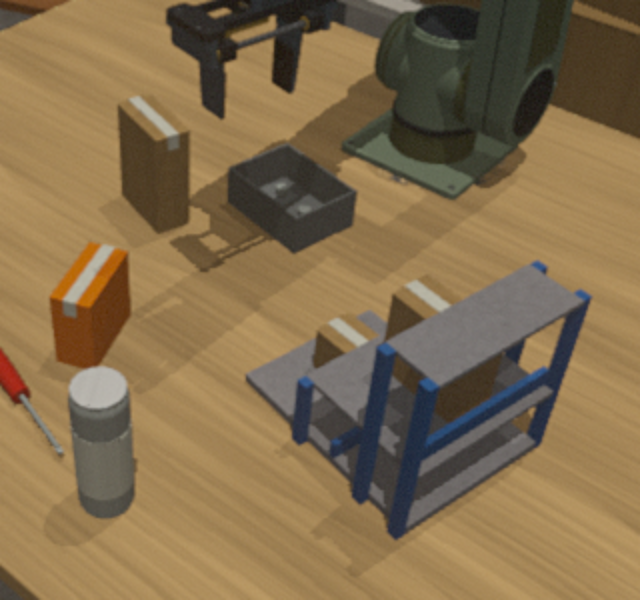

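The low carton is on the lower tier at (345,345) and the middle one on the upper tier at (440,340). Both sit about 5 mm short of the stop, upright and square. The tallest carton at (155,160) is unmoved and the gripper is clear, so I'll hand in.

```bash
python3 -c "
from rig import ctrl
print(ctrl.close_job())"
```

```text
the job is handed in; nothing more can be done
None
```

The job is handed in at about 20 s: by my last measurements the low carton is on the lower tier and the middle one on the upper, both upright, square and about 5 mm from the stop strip, with the tallest carton not moved; no verdict was returned.

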